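# Put the vacuum pump on purge: shut the inlet valve, open the gas ballast fully

## Robot

A 7-joint arm with a two-finger parallel gripper is mounted at the origin on the work surface. World frame = base frame: x ahead of the robot, y to its left, z up, the work surface at z = 0. Lengths are in m, angles in rad, forces in N, time in s.
With the tool pointing down it reaches from about 0.35 to 0.775 m from the base axis. Payload 3.1 kg.
Tool frame: the origin (TCP) lies midway between the tips of the shut fingers; the grasp point (between the pads) lies 19 mm behind it; z points along the fingers, y is the line along which they close (so a half turn about z gives the same grasp; the last joint's range is limited). The gripper opens to 85 mm and grips with 20 to 120 N. Pads are 22 mm wide; open, the fingers measure 114 mm over their backs; the gripper's body (76 mm by 85 mm) begins 54 mm behind the grasp point. The pads swing forward as they close: fully open they stand 13 mm farther back than shut.
Start: joints at [-1.298, 0.311, 0.014, 1.512, -0.004, 1.319, -0.027], TCP at [0.17, 0.523, 0.231] pointing down, gripper open.
Joint ranges: [-2.7, 2.7], [-0.3, 1.91], [-1.27, 1.3], [0.12, 2.57], [-1.44, 4.58], [0.2, 2.03], [-3.05, 3.05]. Speed limits (rad/s): [2.79, 2.79, 3.14, 3.14, 3.14, 3.14, 3.14].

## Interface

Orientations are given as a rotation vector (axis times angle).
In Python, from station import env gives the robot as it stands. The module is installed in compiled form; this text tells all that it offers.
- The arm moves only by the tool arm_command, never from a script. Its argument "steps" is a list of rows, each a list of 3 entries, a list of its own where there are three numbers: the opening in per cent of the stroke, from 0 (shut) to 100 (fully open), then the shift along the tool's x, y, z in mm, then the turn about the tool's z in rad. A call has 1 to 20 rows; each row shifts and turns the commanded pose from where the row before left it, along the tool's axes as they then stand; what a row does not reach is not made up. A row lasts 1/8 s, in which the tool goes at most 62.5 mm and 10.7 degrees, less where a joint would pass 70% of its speed; a pose out of reach is approached as far as the arm can. A call with a gripper value outside its range is refused whole. The fingers move at their own pace and stop on an object; "grip_force" is the grip in N (left out, the last holds). Time passes only in rows, so rows that do not move let the fingers close. It gives the time, the measured TCP pose, the force, the opening and the grip force at its end, in the units of the state.
- env.sense(): the state, without advancing time (a new reading comes with each control period).
- env.get_image(name): name is "scene" or "top" or "wrist"; returns a dict with "pixels" (420x560x3 uint8, red, green, blue), "fx", "fy", "cx", "cy" (pixels), "cam_to_world" (4x4, takes a point from camera to world coordinates); the wrist camera has in their place "hand_eye" (4x4, takes a point from camera to tool coordinates, whose origin is the TCP and whose axes are the flange's). Camera axes: x right, y down, z forward; pixel columns grow to the right and rows downward; lengths in m; the calibration is good to about 2 mm. The wrist camera is an equidistant fisheye: a pixel r from the principal point sees the ray r / f radians off the axis. A picture is of the moment at which its call begins: read the wrist's pose just before it. There is no depth.
- env.hand_in(): hands the job in; it is judged then, once.
Trained networks look in a picture, given as the dict that the camera call returned (one of the last four; its "shot" number tells which), for a name from the list of things; names that differ only in an ending like _2 or _b are one class to them, and where a whole thing is asked for, a point or a joint stands for the part that bears it (a point fixed in the world has none). Each returns a list of dicts, best first, with "conf" (0 to 1); they miss things now and then, are a little off and sometimes report something else, mostly with a low value. They report only what shows in the picture. A call takes as long as a camera call.
- env.boxes_of(picture, query): "position" ([row, column] in pixels, amid what is visible of it).
The state is a dict: "t": time; "qpos": joint angles; "qd": joint speeds; "joint_efforts": joint torques, N m; "tcp_pos": TCP position; "orientation": TCP orientation; "contact_force": force on the tool from outside, world axes, zero at the start; "ft_torque": the same for the moment, N m; "width": opening from 0.0 (shut) to 1.0 (fully open); "grasp_force": force on a finger pad.
Only numpy, scipy, OpenCV 4.12 (cv2) and the standard library are available. Lean on these libraries where they do the work, as an engineer would, in place of code of your own. Each camera call takes 0.05 s, during which the arm holds its last target. There are 200 camera calls.

## Task

The evaporator run is over and the vacuum pump's oil needs purging. First shut off the pump inlet: swing the long lever of the ball valve on top of the pump clockwise (seen from above) until it stands square across the pipe, against its stop. Then turn the gas-ballast collar ring on the oil box anticlockwise until its lug clicks in at the two-bar mark (fully open), let go, and leave the oil bottle, the flask and the wrench around the pump where they are.

Things in the scene. Friction and masses are not known exactly. Their poses are not given: they have to be found in the camera images.
- pump: the vacuum pump, fixed to the bench: white oil box (130 x 150 mm, flat top 150 mm above the bench) at its right end seen from the robot, grey finned motor (top 148 mm up) at its left end, 355 mm long in all. Origin: on the bench under its middle; x across the pump, away from the robot; y along it, towards the motor; z up
- ring_center (a point): centre of the black ribbed gas-ballast collar ring, on its vertical axis at mid-height. Ring 58 mm in diameter, 26 mm high; its underside is 16 mm above an aluminium dial plate of 120 mm diameter on the oil box. It turns about a fixed aluminium barrel 42 mm in diameter whose cap stands 17 mm above the ring's top. Pinch it across its diameter from above, or push its lug. Axes as the pump's
- ring_lug (a point): point on the ring's only thumb lug, 42 mm from the ring's axis, 1 mm below the ring's mid-height. The lug is a block 11 mm wide and 22 mm high sticking out from the ring to 48 mm from the axis, with a white line on top; it points at the marks. x axis: radially outward
- mark_shut (a point): round dot on the dial plate, 53.5 mm from the ring's axis: where the lug points when the gas ballast is shut
- mark_low (a point): single short bar on the dial plate, 53.5 mm from the ring's axis: gas ballast half open
- mark_full (a point): pair of short bars on the dial plate, 53.5 mm from the ring's axis: gas ballast fully open, the setting wanted
- ballast_ring (a joint): ring angle in rad, growing anticlockwise from above: 0 = lug at the dot (shut), 0.6 = at the single bar (low), 1.2 = at the double bar (full). Sprung click at each, solid stops at -0.05 and 1.25. Let go in between, it springs to the nearest click (crests at 0.3 and 0.9). Turning it over a crest takes about 0.4 N m. It settles at the dot or at the single bar as the run starts
- lever_pivot (a point): pivot of the ball valve's lever: on its vertical stem axis, at the lever's mid-thickness, 229 mm above the bench. Flat steel lever 4 mm thick, 16 mm wide, with a grey plastic sleeve 24 mm wide and 10 mm thick from 55 to 135 mm from the pivot. The steel inlet pipe under it (26 mm diameter, top 20 mm below the lever) runs along the pump's x. Axes as the pump's
- lever_end (a point): point on the lever's sleeve 115 mm from the pivot (20 mm short of the free end), mid-thickness; x axis points back towards the pivot. The space beside and under this point is free for 60 mm downward all along its swing
- valve_lever (a joint): angle of the lever in rad, growing clockwise seen from above: 0 = open, in line with the pipe and pointing at the robot's side of the pump; 1.571 = shut, square across the pipe and pointing along the pump over the motor, at a solid stop. It stays where it is left and takes about 0.3 N m to swing
- bottle_center (a point): bystander: white pump-oil bottle, 76 mm diameter, 190 mm high, standing on the bench beside the motor end; point half-way up
- flask_center (a point): bystander: round glass flask (85 mm bulb, 33 mm neck) seated in a cork ring 104 mm across, 154 mm high in all, standing beside the oil-box end; point half-way up
- wrench: bystander: steel wrench 200 mm long lying flat on the bench along the pump's robot side; origin at its middle underneath, x along it

How it is judged:
By the outcome, as a careful person would: the job done as asked, in the order asked, and still so for the second after the job is handed in, with the robot touching nothing.
It also fails if it takes over 46 s, if anything falls off the work surface, if the arm or the gripper's body presses on something with over 40 N, if the wrist force passes 120 N, or if a joint passes its speed limit or range.

## Working session

There is one attempt and no reset: what is moved stays moved. The work goes in short steps, Python scripts to look and compute and a tool call to move; the robot and the scene stay as the last step left them, time stands still between calls to the robot, and variables do not carry over. Pictures are saved under pics/ and viewed, at most 10 in all, crops included, and the job is handed in when it is done.

Besides the shell and the picture viewer there is one more tool, called as a command line: name --argument value ..., lists and objects as JSON in quotes. arm_command: Moves the arm, as the interface text tells. Its arguments: {"type":"object","properties":{"steps":{"type":"array"},"grip_force":{"type":"number"}},"required":["steps"]}

```bash
mkdir -p pics
cat > h.py <<'E'
import numpy as np, cv2
from station import env
from scipy.spatial.transform import Rotation as R
def pic(n,f=None):
    s=env.sense(); p=env.get_image(n)
    p['s']=s
    if f: cv2.imwrite(f'pics/{f}.png',p['pixels'][:,:,::-1])
    return p
def ray(p,rc):
    v,u=rc
    x=(u-p['cx'])/p['fx'];y=(v-p['cy'])/p['fy']
    if 'cam_to_world' in p: T=p['cam_to_world'];d=np.array([x,y,1])
    else:
        s=p['s'];W=np.eye(4);W[:3,:3]=R.from_rotvec(s['orientation']).as_matrix();W[:3,3]=s['tcp_pos'];T=W@p['hand_eye']
        r=np.hypot(x,y)+1e-12;d=np.array([x/r*np.sin(r),y/r*np.sin(r),np.cos(r)])
    d=T[:3,:3]@d;return T[:3,3],d/np.linalg.norm(d)
def atz(p,rc,z):
    o,d=ray(p,rc);return o+d*(z-o[2])/d[2]
def tri(rs):
    A=0;b=0
    for o,d in rs:
        P=np.eye(3)-np.outer(d,d);A=A+P;b=b+P@o
    x=np.linalg.solve(A,b);return x,[float(np.linalg.norm((np.eye(3)-np.outer(d,d))@(x-o))) for o,d in rs]
E
python3 - <<'E'
from h import *
np.set_printoptions(precision=4,suppress=True)
P={n:pic(n,n) for n in('scene','top','wrist')}
s=env.sense();print(s['t'],s['tcp_pos'],s['orientation'],s['contact_force'],s['width'])
for q in ['pump','ring_center','ring_lug','mark_shut','mark_low','mark_full','lever_pivot','lever_end','bottle_center','flask_center','wrench']:
    rs=[]
    for n,p in P.items():
        b=env.boxes_of(p,q)[:2]
        print(q,n,[(np.round(i['position']).tolist(),round(i['conf'],2)) for i in b])
        if b and b[0]['conf']>.4: rs.append(ray(p,b[0]['position']))
    if len(rs)>1: print('   ',*tri(rs))
for n in P: print(n,P[n].get('cam_to_world',P[n].get('hand_eye')))
E
```

```text
0.15 [0.1701 0.5225 0.2305] [-0.4923 -3.1026  0.0029] [ 0.4284 -0.1236  0.5952] 1.0037506855112877
pump scene [([240.0, 300.0], 0.77)]
pump top [([212.0, 237.0], 0.81), ([202.0, 277.0], 0.19)]
pump wrist [([406.0, 109.0], 0.6)]
    [0.5093 0.0895 0.0137] [0.011566355443279686, 0.0383886569858209, 0.03156403569429429]
ring_center scene [([239.0, 300.0], 0.64)]
ring_center top [([260.0, 266.0], 0.75), ([213.0, 234.0], 0.61)]
ring_center wrist [([407.0, 106.0], 0.91)]
    [ 0.447   0.0499 -0.0136] [0.027397254057697117, 0.06197119758456739, 0.04440101179547796]
ring_lug scene [([210.0, 264.0], 0.61), ([191.0, 310.0], 0.4)]
ring_lug top [([205.0, 274.0], 0.58)]
ring_lug wrist []
    [ 0.5502 -0.0096  0.1571] [0.006726582798979517, 0.006726582798979533]
mark_shut scene [([237.0, 299.0], 0.56)]
mark_shut top [([213.0, 239.0], 0.77)]
mark_shut wrist [([403.0, 110.0], 0.61)]
    [0.5044 0.0848 0.0119] [0.018011857441956342, 0.038854528214667214, 0.029803625543796956]
mark_low scene [([236.0, 298.0], 0.63)]
mark_low top [([216.0, 239.0], 0.58)]
mark_low wrist [([406.0, 106.0], 0.93)]
    [0.5
[... 894 characters left out ...]
.94), ([236.0, 298.0], 0.75)]
flask_center top [([178.0, 335.0], 0.66), ([221.0, 238.0], 0.53)]
flask_center wrist []
    [ 0.6537 -0.2003  0.0297] [0.005346662982957841, 0.0053466629829578855]
wrench scene []
wrench top [([262.0, 265.0], 0.71)]
wrench wrist []
scene [[-0.4302  0.6589 -0.6171  1.2772]
 [ 0.9027  0.3198 -0.2878  0.3821]
 [ 0.0077 -0.6808 -0.7324  1.0456]
 [ 0.      0.      0.      1.    ]]
top [[ 0.0089 -0.9926  0.1209  0.367 ]
 [-0.9999 -0.0098 -0.0061  0.0272]
 [ 0.0073 -0.1209 -0.9926  1.5143]
 [ 0.      0.      0.      1.    ]]
wrist [[-0.     -0.9629 -0.2697  0.067 ]
 [ 1.      0.0001 -0.0004  0.0001]
 [ 0.0004 -0.2697  0.9629 -0.1428]
 [ 0.      0.      0.      1.    ]]
```

Run:
```python
import cv2
a=cv2.imread('pics/top.png')[140:320,100:370]; cv2.imwrite('pics/topc.png',cv2.resize(a,(810*800//810,533),interpolation=cv2.INTER_CUBIC))
a=cv2.imread('pics/scene.png')[140:320,160:430]; cv2.imwrite('pics/scenec.png',cv2.resize(a,(800,533),interpolation=cv2.INTER_CUBIC))
```

```text
(no output)
```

View pics/topc.png

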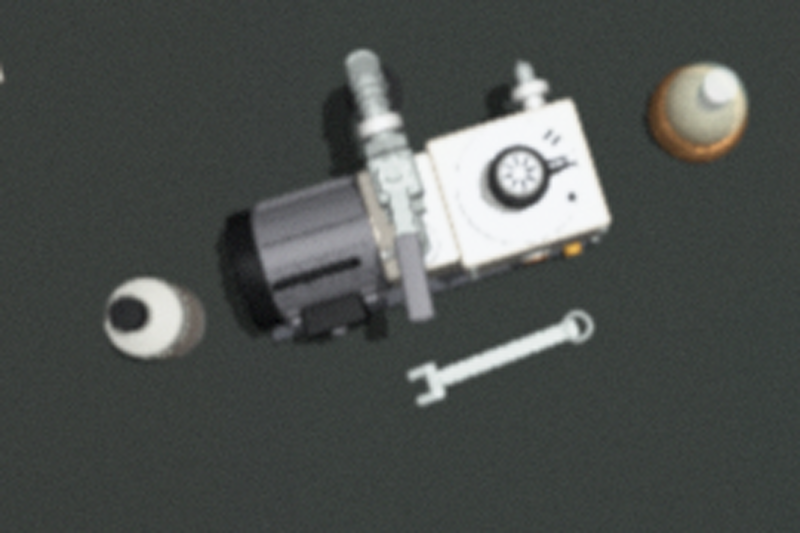

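View pics/scenec.png

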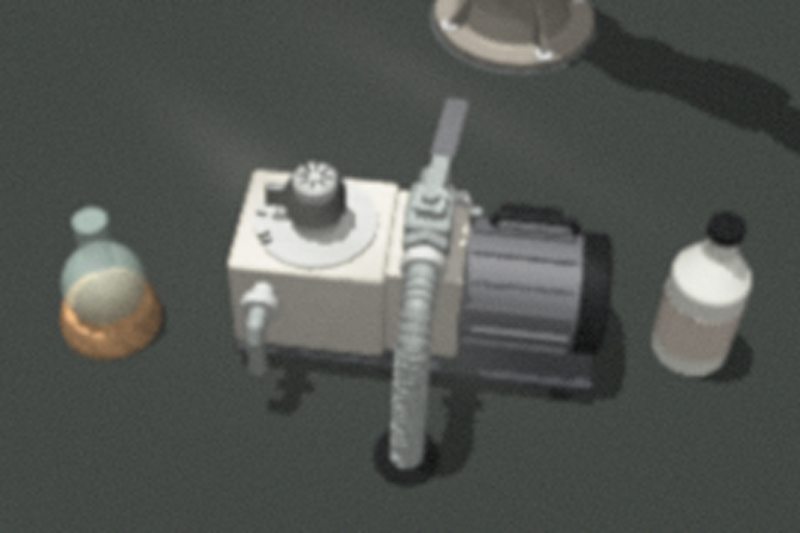

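Top view: the lever sleeve runs from crop (408,235) to (422,320), pivot near (400,178). The ring is at (518,175) and its lug points at the single bar (565,163); the dot is at (571,196) and the double bar at (552,135). The scene view shows the lever pointing at the robot, tip at crop (457,100), and the ring cap at (315,177).

Run:
```python
from h import *
np.set_printoptions(precision=4,suppress=True)
T,S=pic('top'),pic('scene')
k=2.963
f=lambda x,y,c:(140+y/k,c+x/k)
m={'cap':((520,173),(315,172)),'levertip':((422,320),(456,99)),'sleeve0':((408,235),(443,155))}
for n,(a,b) in m.items():
    print(n,*tri([ray(T,f(*a,100)),ray(S,f(*b,160))]))
s=env.sense();print(s['t'],R.from_rotvec(s['orientation']).as_matrix())
for n,a,z in [('pivot',(400,178),.235),('dot',(571,196),.153),('bar',(568,162),.153),('dbl',(552,135),.153),('cap',(520,173),.212)]: print(n,atz(T,f(*a,100),z))
```

```text
cap [ 0.5567 -0.0048  0.2154] [0.0005725086635718343, 0.0005725086635716982]
levertip [0.4217 0.0809 0.2303] [0.0007849112808137482, 0.0007849112808137663]
sleeve0 [0.4971 0.0969 0.2286] [0.0015519714992545636, 0.0015519714992545213]
1.9 [[-0.9509  0.3095  0.    ]
 [ 0.3095  0.9509 -0.    ]
 [-0.     -0.     -1.    ]]
pivot [0.5484 0.1031 0.235 ]
dot [ 0.5443 -0.0558  0.153 ]
bar [ 0.5772 -0.0528  0.153 ]
dbl [ 0.6032 -0.0374  0.153 ]
cap [ 0.5574 -0.0054  0.212 ]
```

arm_command --steps '[[100,[0,0,-57],0],[100,[0,0,-57],0],[100,[0,0,-56],0],[100,[-46,-34,0],0],[100,[-46,-34,0],0],[100,[-46,-34,0],0],[100,[-46,-34,0],0],[100,[-46,-34,0],0],[100,[-46,-34,0],0],[100,[-46,-34,0],0],[100,[-46,-34,0],0],[100,[-46,-34,0],0],[100,[-46,-34,0],0],[100,[0,0,0],-0.13],[100,[0,0,0],-0.13],[100,[0,0,0],-0.13],[100,[0,0,0],-0.13],[100,[0,0,0],0],[100,[0,0,0],0]]'

```text
t: 4.28
tcp_pos: [0.5024, 0.0573, 0.4013]
orientation: [-0.319, 3.125, 0.0]
contact_force: [-0.5, -0.5, -0.2]
width: 1.0
grasp_force: 0.0
```

Run:
```python
from h import *
np.set_printoptions(precision=4,suppress=True)
p=pic('wrist','w1');s=p['s']
cv2.imwrite('pics/w1b.png',cv2.resize(p['pixels'][:,:,::-1],(800,600),interpolation=cv2.INTER_CUBIC))
print(s['t'],s['tcp_pos'],R.from_rotvec(s['orientation']).as_matrix()[:2,0])
for q,z in [('ring_center',.182),('ring_lug',.181),('mark_shut',.153),('mark_low',.153),('mark_full',.153),('lever_pivot',.229),('lever_end',.229)]:
    print(q,[(np.round(i['position'],1).tolist(),round(i['conf'],2),atz(p,i['position'],z)) for i in env.boxes_of(p,q)[:2]])
```

```text
4.275 [0.5024 0.0573 0.4013] [-0.9794 -0.2021]
ring_center [([194.6, 297.1], 0.83, array([0.515, 0.083, 0.182]))]
ring_lug [([201.4, 218.3], 0.75, array([ 0.5416, -0.0048,  0.181 ]))]
mark_shut [([189.0, 301.2], 0.57, array([0.5134, 0.0896, 0.153 ]))]
mark_low [([195.6, 299.3], 0.6, array([0.522 , 0.0892, 0.153 ]))]
mark_full [([195.0, 298.5], 0.88, array([0.5215, 0.088 , 0.153 ]))]
lever_pivot [([195.7, 297.7], 0.89, array([0.5059, 0.0787, 0.229 ]))]
lever_end [([178.0, 318.1], 0.76, array([0.4841, 0.0946, 0.229 ]))]
```

View pics/w1b.png

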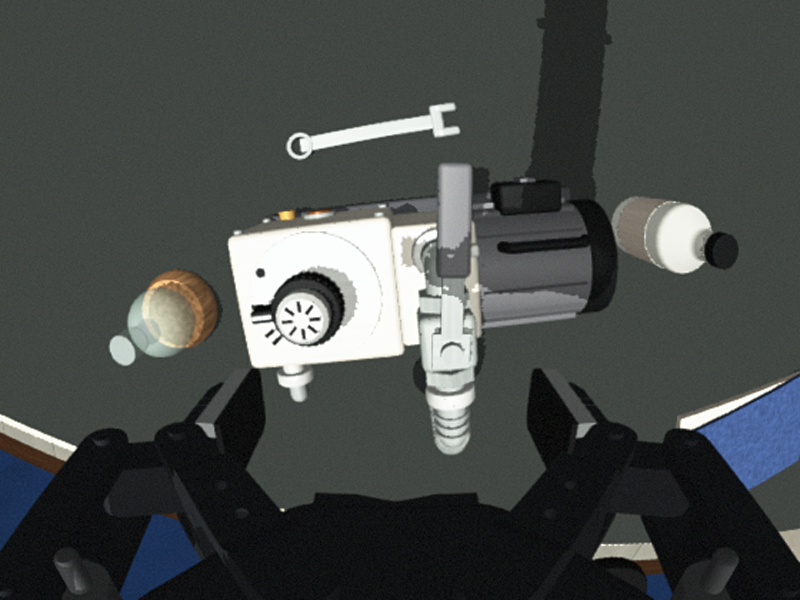

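Wrist view: the sleeve runs from (455,164) to (454,274), with the stem nut near (453,348). The ring cap is at (302,317), the lug at (262,312), the dot at (260,272) and the double bar at (272,338). The wrench, flask and bottle are clear.

Run:
```python
from h import *
np.set_printoptions(precision=4,suppress=True)
W,T,S=pic('wrist'),pic('top','t2'),pic('scene')
k=2.963;g=1.4286
f=lambda x,y,c:(140+y/k,c+x/k)
w=lambda x,y:(y/g,x/g)
m={'cap':((302,317),(520,173),(315,172)),'levertip':((455,164),(422,320),(456,99)),'sleeve0':((454,274),(408,235),(443,155))}
for n,(c,a,b) in m.items():
    print(n,*tri([ray(W,w(*c)),ray(T,f(*a,100)),ray(S,f(*b,160))]))
    print(atz(W,w(*c),{'cap':.212}.get(n,.234)))
for n,c,z in [('pivot',(453,348),.235),('dot',(260,272),.153),('dbl',(272,338),.153),('lug',(260,311),.192),('sideL',(441,190),.234),('sideR',(470,190),.234),('cornerNL',(231,236),.15),('cornerNR',(389,210),.15),('cornerFL',(252,367),.15),('cornerFR',(402,356),.15)]: print(n,atz(W,w(*c),z))
print(env.sense()['t'])
```

```text
cap [ 0.5564 -0.0047  0.215 ] [0.0005724451945904758, 0.00088262394629218, 0.0003467316762801866]
[ 0.557  -0.0047  0.212 ]
levertip [0.4225 0.081  0.2309] [0.0009548442035033483, 0.001261758485944164, 0.0006176735460158897]
[0.4236 0.0806 0.234 ]
sleeve0 [0.4974 0.0971 0.2291] [0.0004864734835946634, 0.0017409495304376106, 0.0014293164373716872]
[0.4968 0.0967 0.234 ]
pivot [0.5496 0.1088 0.235 ]
dot [ 0.545  -0.0571  0.153 ]
dbl [ 0.6046 -0.0381  0.153 ]
lug [ 0.5666 -0.043   0.192 ]
sideL [0.4427 0.0752 0.234 ]
sideR [0.4383 0.0942 0.234 ]
cornerNL [ 0.5185 -0.0896  0.15  ]
cornerNR [0.4702 0.0444 0.15  ]
cornerFL [ 0.6401 -0.0551  0.15  ]
cornerFR [0.5977 0.0826 0.15  ]
4.825
```

arm_command --steps '[[100,[27,20,0],0],[100,[26,20,0],0],[100,[0,0,50],0],[100,[0,0,50],0],[100,[0,0,50],0],[100,[0,0,48],0],[100,[0,0,0],0],[0,[0,0,0],0],[0,[0,0,0],0],[0,[0,0,0],0],[0,[0,0,0],0],[0,[0,0,0],0],[0,[0,0,0],0]]' --grip_force 25

```text
t: 6.45
tcp_pos: [0.4433, 0.0859, 0.2046]
orientation: [-0.322, 3.122, 0.001]
contact_force: [-1.1, 0.4, 6.1]
width: 0.274
grasp_force: 28.9
```

arm_command --steps '[[0,[-1.3,16.9,0],0.15],[0,[-1.3,16.9,0],0.15],[0,[0,0,0],0]]'

```text
t: 6.82
tcp_pos: [0.4415, 0.12, 0.2046]
orientation: [0.15, 3.136, 0.001]
contact_force: [-1.4, -0.4, 6.8]
width: 0.273
grasp_force: 29.0
```

arm_command --steps '[[0,[-1.3,16.9,0],0.15],[0,[-1.3,16.9,0],0.15],[0,[-1.3,16.9,0],0.15],[0,[-1.3,16.9,0],0.15],[0,[-1.3,16.9,0],0.15],[0,[-1.3,16.9,0],0.15],[0,[0,0,0],0]]'

```text
t: 7.7
tcp_pos: [0.4928, 0.2035, 0.2046]
orientation: [1.502, 2.758, 0.001]
contact_force: [-1.7, -1.3, 6.9]
width: 0.273
grasp_force: 29.1
```

arm_command --steps '[[0,[-0.3,8.5,0],0.075],[0,[-0.3,8.5,0],0.075],[0,[-0.3,8.5,0],0.075],[0,[0,0,0],0]]'

```text
t: 8.2
tcp_pos: [0.5154, 0.2145, 0.2047]
orientation: [1.802, 2.572, 0.002]
contact_force: [-1.9, -0.3, 7.6]
width: 0.274
grasp_force: 29.0
```

arm_command --steps '[[0,[0,2.8,0],0.025],[0,[0,2.8,0],0.025],[0,[0,2.8,0],0.025],[0,[0,0,0],0]]'

```text
t: 8.7
tcp_pos: [0.5189, 0.2154, 0.2044]
orientation: [-1.89, -2.504, 0.012]
contact_force: [-10.1, -5.1, 12.2]
width: 0.272
grasp_force: 34.6
```

arm_command --steps '[[0,[0,3,0],0],[0,[0,3,0],0],[0,[0,0,0],0]]'

```text
t: 9.07
tcp_pos: [0.5188, 0.2154, 0.2042]
orientation: [-1.885, -2.496, 0.029]
contact_force: [-22.5, -8.1, 20.7]
width: 0.272
grasp_force: 36.1
```

arm_command --steps '[[0,[0,-4,0],0],[0,[0,-4,0],0],[100,[0,0,0],0],[100,[0,0,0],0],[100,[0,0,0],0],[100,[0,0,0],0],[100,[0,0,0],0],[100,[0,0,-40],0],[100,[0,0,-60],0],[100,[0,0,-60],0],[100,[0,0,-40],0],[100,[0,0,0],0]]'

```text
t: 10.58
tcp_pos: [0.5222, 0.217, 0.4072]
orientation: [1.892, 2.502, 0.011]
contact_force: [-0.3, -0.1, 0.0]
width: 1.001
grasp_force: 0.0
```

Run:
```python
from h import *
np.set_printoptions(precision=4,suppress=True)
T=pic('top')
a=T['pixels'][140:320,100:370,::-1]; cv2.imwrite('pics/topc2.png',cv2.resize(a,(800,533),interpolation=cv2.INTER_CUBIC))
p=pic('wrist');s=p['s']
cv2.imwrite('pics/w2b.png',cv2.resize(p['pixels'][:,:,::-1],(800,600),interpolation=cv2.INTER_CUBIC))
print(s['t'],s['tcp_pos'],R.from_rotvec(s['orientation']).as_matrix())
```

```text
10.625 [0.5213 0.217  0.4046] [[-0.2723  0.9622  0.0032]
 [ 0.9622  0.2723  0.0012]
 [ 0.0002  0.0034 -1.    ]]
```

View pics/w2b.png

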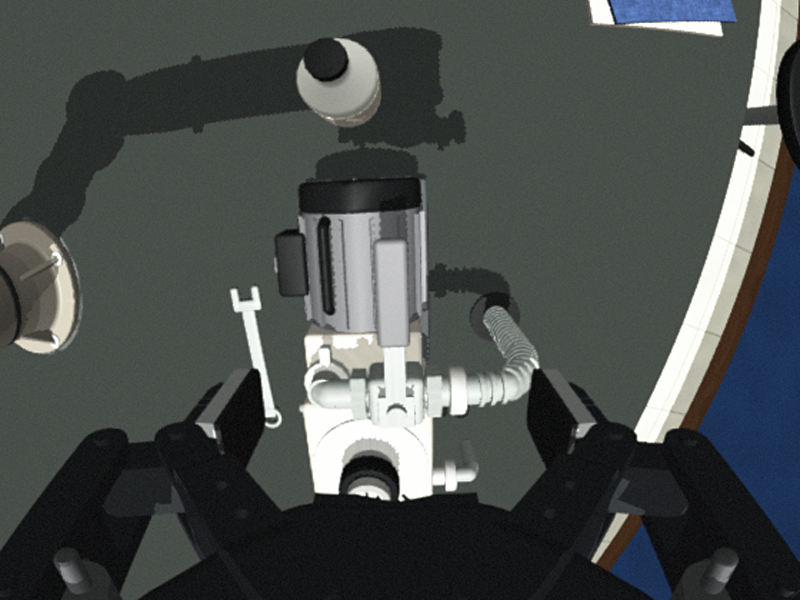

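The lever now lies over the motor, from the tip at (391,241) to the pivot near (396,410), square to the pipe. I'll check its angle and work out the ring move.

Run:
```python
from h import *
np.set_printoptions(precision=4,suppress=True)
p=pic('wrist');s=p['s'];g=1.4286
a=atz(p,(241/g,391/g),.234);b=atz(p,(344/g,393/g),.234);print(a,b,np.degrees(np.arctan2(*(a-b)[[1,0]])))
M=R.from_rotvec(s['orientation']).as_matrix()
d=np.array([.5565,-.0047,0])-s['tcp_pos'];print('tool shift',M.T@d*1000, 'x yaw',np.degrees(np.arctan2(M[1,0],M[0,0])),s['qpos'],s['t'])
```

```text
[0.5132 0.2361 0.234 ] [0.5346 0.1648 0.234 ] 106.76852616695498
tool shift [-223.1025  -25.6524  402.8538] x yaw 105.80450337809165 [-0.7732  0.3468  0.5425  1.0929 -0.1791  1.746  -0.0132] 10.675
```

arm_command --steps '[[100,[-56,-6.5,0],0],[100,[-56,-6.5,0],0],[100,[-56,-6.5,0],0],[100,[-55,-6,0],0],[100,[0,0,0],-0.09],[100,[0,0,50],0],[100,[0,0,50],0],[100,[0,0,50],0],[100,[0,0,0],0],[100,[0,0,0],0]]'

```text
t: 11.98
tcp_pos: [0.5576, -0.0045, 0.2547]
orientation: [1.779, 2.587, 0.001]
contact_force: [0.4, -0.3, 0.5]
width: 1.001
grasp_force: 0.0
```

Run:
```python
from h import *
np.set_printoptions(precision=4,suppress=True)
S=pic('scene')
a=S['pixels'][140:320,160:430,::-1]; cv2.imwrite('pics/s3.png',cv2.resize(a,(800,533),interpolation=cv2.INTER_CUBIC))
s=env.sense();M=R.from_rotvec(s['orientation']).as_matrix()
d=np.array([.5565,-.0047,.16])-s['tcp_pos'];print(s['tcp_pos'],'tool shift',M.T@d*1000, 'x yaw',np.degrees(np.arctan2(M[1,0],M[0,0])),M[2],s['qpos'],s['t'])
```

```text
[ 0.5584 -0.0047  0.2558] tool shift [ 0.8705 -2.2101 95.7533] x yaw 110.98139913771611 [-0.0019  0.0042 -1.    ] [-0.4588  0.345   0.5982  1.4651 -0.1952  1.3865  0.513 ] 12.025
```

View pics/s3.png

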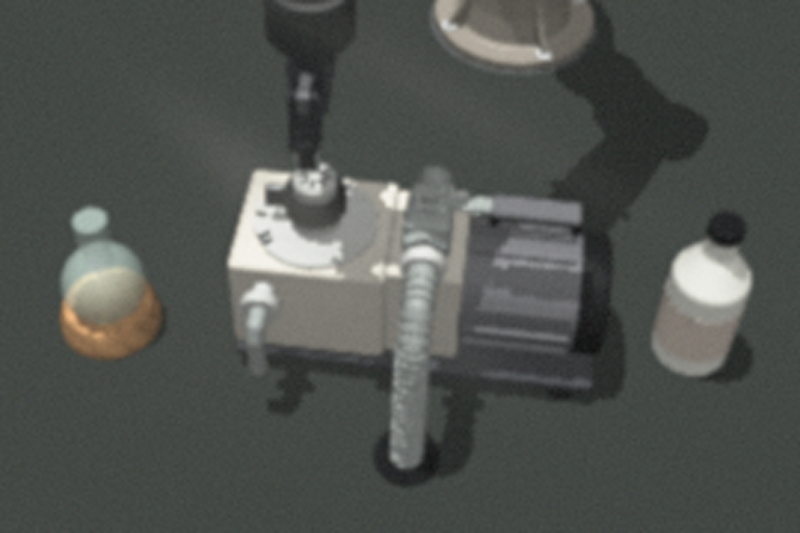

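The scene view shows the lever over the motor at crop (540,210) and the lug still at the single bar (272,195). The fingers are above the ring, so I'll descend and pinch.

arm_command --steps '[[100,[0,-1,40],0],[100,[0,0,35],0],[100,[0,0,20],0],[100,[0,0,0],0],[0,[0,0,0],0],[0,[0,0,0],0],[0,[0,0,0],0],[0,[0,0,0],0],[0,[0,0,0],0]]' --grip_force 50

```text
t: 13.15
tcp_pos: [0.5579, -0.0049, 0.1609]
orientation: [1.777, 2.585, 0.006]
contact_force: [0.5, 0.4, 5.6]
width: 0.667
grasp_force: 52.9
```

arm_command --steps '[[0,[0,0,0],-0.1],[0,[0,0,0],-0.1],[0,[0,0,0],-0.1],[0,[0,0,0],-0.1],[0,[0,0,0],-0.1],[0,[0,0,0],-0.1],[0,[0,0,0],-0.03],[0,[0,0,0],0],[0,[0,0,0],0]]'

```text
t: 14.28
tcp_pos: [0.5579, -0.0049, 0.161]
orientation: [0.89, 3.008, 0.004]
contact_force: [0.3, -0.6, 5.8]
width: 0.667
grasp_force: 53.0
```

Run:
```python
from h import *
s=env.sense();M=R.from_rotvec(s['orientation']).as_matrix();print(s['t'],s['tcp_pos'],np.degrees(np.arctan2(M[1,0],M[0,0])),s['ft_torque'],s['contact_force'],s['width'])
a=pic('scene')['pixels'][140:320,160:430,::-1]; cv2.imwrite('pics/s4.png',cv2.resize(a,(800,533),interpolation=cv2.INTER_CUBIC))
```

```text
14.275 [ 0.55787631 -0.00487957  0.16097391] 147.04066800580145 [ 0.27059794 -0.05511487 -0.05038811] [ 0.3100539  -0.58560689  5.77239647] 0.6667751653103823
```

View pics/s4.png

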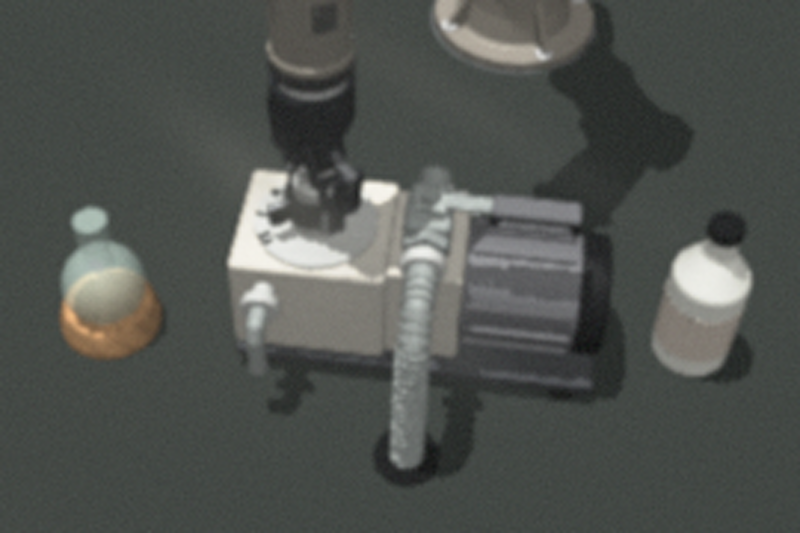

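The lug now points at the double bar (275,228) and the torque is near zero, so it has clicked in. I'll release and rise.

arm_command --steps '[[100,[0,0,0],0],[100,[0,0,0],0],[100,[0,0,0],0],[100,[0,0,0],0],[100,[0,0,-30],0],[100,[0,0,-50],0],[100,[0,0,-60],0],[100,[0,0,-60],0],[100,[0,0,-40],0],[100,[-60,0,0],0],[100,[-30,0,0],0],[100,[0,0,0],0],[100,[0,0,0],0]]'

```text
t: 15.95
tcp_pos: [0.631, -0.0532, 0.3982]
orientation: [-0.889, -3.012, -0.001]
contact_force: [-0.8, -0.3, 1.1]
width: 1.003
grasp_force: 0.0
```

Run:
```python
from h import *
p=pic('scene');a=p['pixels'][140:320,160:430,::-1]; cv2.imwrite('pics/s5.png',cv2.resize(a,(800,533),interpolation=cv2.INTER_CUBIC))
w=pic('wrist');print(w['s']['t'],w['s']['contact_force'])
cv2.imwrite('pics/w5.png',cv2.resize(w['pixels'][:,:,::-1],(800,600),interpolation=cv2.INTER_CUBIC))
```

```text
16.0 [ 0.65052074 -0.35280724  1.03798962]
```

View pics/s5.png

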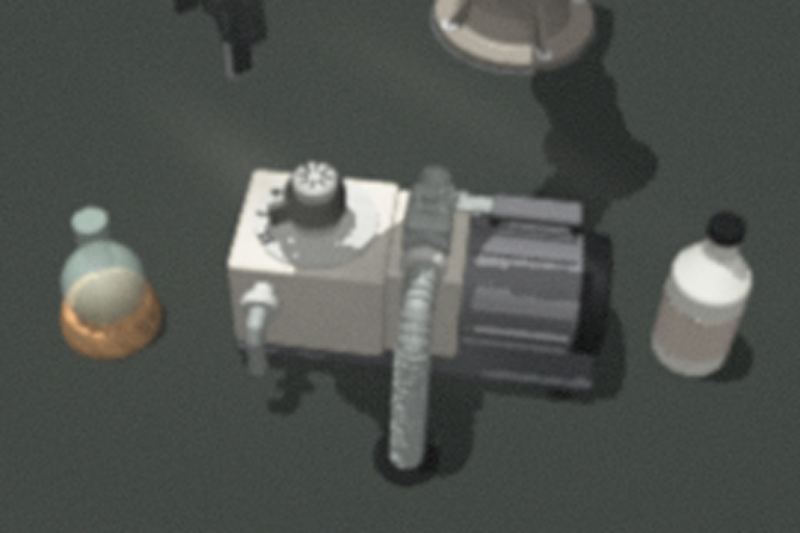

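View pics/w5.png

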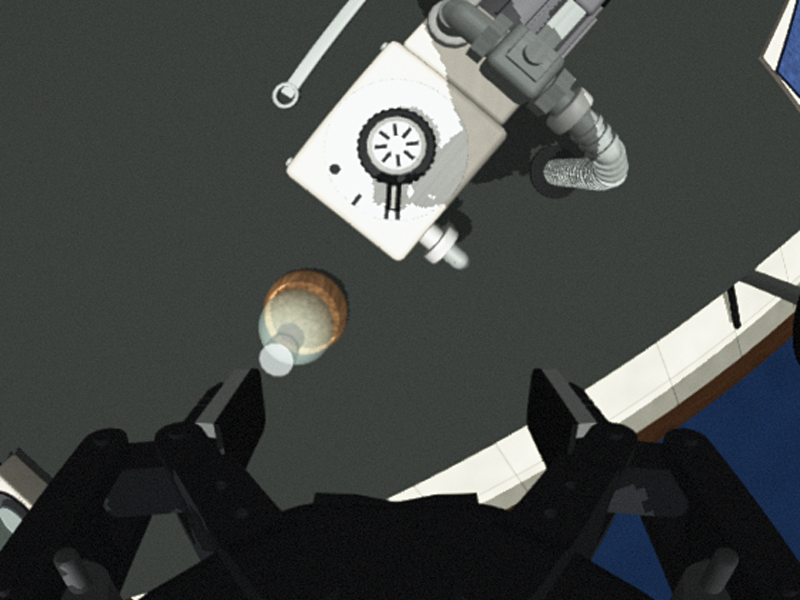

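The wrist view shows the lug at (394,190) pointing straight at the double bar (392,212). In the scene view the lever is still over the motor, from (490,205) to (582,212), and the flask and bottle haven't moved. The gripper is clear of everything.

```bash
python3 -c "
from station import env
print(env.hand_in())"
```

```text
the job is handed in; nothing more can be done
None
```

The job is handed in: the valve lever is shut against its stop, the gas-ballast lug is clicked in at the double bar, the gripper has let go, and the bottle, flask and wrench were never touched.

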